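# Scoop the cedar balls out of the storage tray

## Task

Pick up the hand scoop, scoop all four wooden cedar balls out of the long tray with it (gather them against the divider plate across the tray) and, low over the round fluted dish, tip them gently into the dish: no hand on the balls, only the scoop. Then lay the empty scoop down flat on the bench and let go; the dish, egg cup, mill, tape roll and wine glass stay where they stand.

Things in the scene. Friction and masses are not known exactly. Their poses are not given: they have to be found in the camera images.
- scoop: Hand scoop, 160 g, flat on the bench: bare aluminium bowl open on top and in front, black grip bar. Origin: middle of the bowl's lower rear edge, on its underside; x forward to the lip, z up. Floor 64 mm wide, 2.5 mm thick, x 0 to 80 mm. Side walls 2 mm thick, 34 mm high from x 0 to 45 mm, then sloping to 4 mm at x 68. Back wall 34 mm high. It can slip in the hand when pushed hard.
- scoop_lip (a point): Middle of the scoop's front lip, on its underside (scoop x 80 mm, z 0). The last 8 mm of the floor thin down to 1.2 mm; the lip's corners are cut by 6 mm. Axes as the scoop's.
- scoop_grip (a point): Where to pinch the scoop's grip bar, from above and across the scoop's y: centre of the bar's section at scoop x -30, z 77 mm. The bar is 18 mm wide (y), 26 mm high (z 64 to 90), x -71 to +14 mm, above and behind the back wall, carried by a neck 16 mm wide at x -6 to 0. Axes as the scoop's.
- tray: Long plain grey tray, open on top, fixed to the bench. Origin: on its underside, x along it, z up. Inside x -125 to +180, y -35 to +35 mm; floor 8 mm, wall tops 40 mm above the bench, walls 5 mm thick. Upright across it stands a fixed divider plate as high as the walls, its -x face anywhere from x 125 to 170 mm: unlisted, see or feel for it. Balls start between x -25 mm and the divider; towards -x is room for the scoop.
- ball_1_center (a point): Centre of the first of four alike smooth wooden balls, 28 mm across, 12 g, loose on the tray's floor; they roll easily and stop after some centimetres on the level. Two fit side by side in the tray and in the scoop, which holds all four.
- ball_2_center (a point): Centre of another such ball.
- ball_3_center (a point): Centre of another such ball.
- ball_4_center (a point): Centre of another such ball.
- ball_1: The ball of point ball_1_center; this origin is a point of its surface and turns with it.
- ball_2: The ball of point ball_2_center; this origin is a point of its surface and turns with it.
- ball_3: The ball of point ball_3_center; this origin is a point of its surface and turns with it.
- ball_4: The ball of point ball_4_center; this origin is a point of its surface and turns with it.
- dish: White round fluted oven dish, loose, 0.5 kg, 148 mm across and 48 mm high, about 108 mm clear inside, inner floor 6 mm up. Origin: centre of its underside, z up.
- egg_cup: White egg cup, 49 mm across, 62 mm high, loose bystander. Origin: centre of its underside.
- mill: Small spice mill with a grey cap, 44 mm across, 90 mm high, loose bystander. Origin: centre of its underside.
- tape: Grey roll of tape lying flat, 101 mm across, 48 mm high, loose bystander. Origin: centre of its underside.
- glass: Stemmed wine glass with a gold rim, 91 mm across, 147 mm high, loose bystander. Origin: centre of its underside.
Not all that is in view belongs to the job. Leave any green look-alike of the scoop alone. What is shaped like the dish but yellow is not meant.

How it is judged (in metres and radians):
On the way:
1. the scoop lifts at least one ball clear of the tray (a ball in the bowl, its centre above 70 mm) (((x of ball_1_center in the frame of scoop between 0 and 0.085 m and y of ball_1_center in the frame of scoop between -0.03 and 0.03 m and z of ball_1_center in the frame of scoop between 0 and 0.06 m and height (world z) of ball_1_center above 0.07 m) or (x of ball_2_center in the frame of scoop between 0 and 0.085 m and y of ball_2_center in the frame of scoop between -0.03 and 0.03 m and z of ball_2_center in the frame of scoop between 0 and 0.06 m and height (world z) of ball_2_center above 0.07 m) or (x of ball_3_center in the frame of scoop between 0 and 0.085 m and y of ball_3_center in the frame of scoop between -0.03 and 0.03 m and z of ball_3_center in the frame of scoop between 0 and 0.06 m and height (world z) of ball_3_center above 0.07 m) or (x of ball_4_center in the frame of scoop between 0 and 0.085 m and y of ball_4_center in the frame of scoop between -0.03 and 0.03 m and z of ball_4_center in the frame of scoop between 0 and 0.06 m and height (world z) of ball_4_center above 0.07 m))), for 0.2 s.
At the end, for the whole second after the job is handed in: All four balls lie at rest inside the upright dish (centres within 56 mm of its axis and below 50 mm over the bench); the scoop lies at rest flat on the bench itself (underside within 5 mm of it, tilted less than 0.1 rad), let go (horizontal distance between each of ball_1_center, ball_2_center, ball_3_center, ball_4_center and dish below 0.056 m and height (world z) of each of ball_1_center, ball_2_center, ball_3_center, ball_4_center below 0.05 m and linear speed of each of ball_1, ball_2, ball_3, ball_4 below 0.05 m/s and height (world z) of scoop below 0.005 m and angle between each of scoop, dish's own z axis and vertical below 0.1 rad and linear speed of scoop below 0.03 m/s); the robot touches nothing.
It fails at once if the fingers touch a ball (contact force between the fingers and ball_1 above 0.3 N or contact force between the fingers and ball_2 above 0.3 N or contact force between the fingers and ball_3 above 0.3 N or contact force between the fingers and ball_4 above 0.3 N).
It fails at once if a ball is thrown or dropped from a height (faster than 1.6 m/s) (linear speed of any of ball_1, ball_2, ball_3, ball_4 above 1.6 m/s).
It fails at once if the dish is shifted by more than 30 mm (distance of dish from where it was at the start of the episode above 0.03 m).
It fails at once if a bystander is shifted by more than 25 mm (distance of any of egg_cup, mill, tape, glass from where it was at the start of the episode above 0.025 m).
It also fails if it takes over 72 s, if anything falls off the work surface, if the arm or the gripper's body presses on something with over 40 N, if the wrist force passes 120 N, or if a joint passes its speed limit or range.

## Robot

A 6-joint arm with a two-finger parallel gripper is mounted at the origin on the work surface; the furniture and walls round the work are solid. World frame = base frame: x ahead of the robot, y to its left, z up, the work surface at z = 0. Lengths are in m, angles in degrees, forces in N, time in s.
With the tool pointing down it reaches from about 0.3 to 0.75 m from the base axis. Payload 8.5 kg.
Tool frame: the origin (TCP) lies at the very end of the fingers, on their centre line; the grasp point (between the pads) lies 19 mm behind it; z points along the fingers, y is the line along which they close (so a half turn about z gives the same grasp; the last joint's range is limited). The gripper opens to 85 mm and grips with 20 to 120 N. Pads are 22 mm wide; open, the fingers measure 114 mm over their backs; the gripper's body (76 mm by 85 mm) begins 54 mm behind the grasp point. The pads swing forward as they close: fully open they stand 13 mm farther back than shut.
Start: joints at [-75.418, 21.807, 74.336, -0, 83.858, -12.336], TCP at [0.249, -0.49, 0.231] pointing down, gripper open.
Joint ranges: [-178.18, 178.18], [-50.72, 133.34], [12.68, 142.11], [-81.47, 261.47], [9.98, 163.14], [-165.26, 165.26]. Speed limits (degrees/s): [136.94, 136.94, 180, 180, 180, 180].

## Interface

Orientations are given as a 3x3 rotation matrix whose columns are the frame's x, y, z axes.
In Python, from rig import observe, cams, ticket gives the robot as it stands.
- The arm moves only by the tool move_arm, never from a script. Its arguments are lists of equal length, an entry for each row: "jaw": the finger opening in cm, from 0 to 8.54; "dp": the shift along the tool's x, y, z in cm, a list of three; "turn": the turn, a rotation vector about the tool's x, y, z in rad, a list of three. In form: {"jaw": [jaw, ...], "dp": [[tx, ty, tz], ...], "turn": [[wx, wy, wz], ...]}. A call has 1 to 12 rows; each row shifts and turns the commanded pose from where the row before left it, along the tool's axes as they then stand; what a row does not reach is not made up. A row lasts 1/12 s, in which the tool goes at most 41.7 mm and 7.16 degrees, less where a joint would pass 70% of its speed; a pose out of reach is approached as far as the arm can. A call is refused whole if a number of a shift passes 4.17 or a number of a turn 0.125, either way. A call with a gripper value outside its range is refused whole. The fingers move at their own pace and stop on an object; "force" is the grip in N (left out, the last holds). Time passes only in rows, so rows that do not move let the fingers close. It gives the time, the measured TCP pose, the force, the opening and the grip force at its end, in the units of the state.
- observe(): the state, without advancing time (a new reading comes with each control period).
- cams.get_image(name): name is "scene" or "top" or "wrist"; returns (picture, depth): 400x640x3 uint8, red, green, blue; 400x640 float32, m along the optical axis (not along the pixel's ray), 0 where there is no reading.
- cams.calibration(name): a dict with "vertical_fov" (degrees; the focal length in pixels is half the picture's height over the tangent of half this angle, whatever the lens; pixels are square), "cx", "cy" (the principal point, pixels), "k1" (the pictures are not rectified: a ray, as slopes to the right and down, at radius r is drawn at 1 + k1 r^2 times it, then the intrinsics apply), "view" (4x4, takes a point from world to camera coordinates); the wrist camera has in their place "tool_from_camera" (4x4, takes a point from camera to tool coordinates, whose origin is the TCP and whose axes are the flange's). Camera axes: x right, y up, looking along -z (the intrinsics and any distortion apply to the point x, -y, -z); pixel columns grow to the right and rows downward; lengths in m; the calibration is good to about 2 mm. A picture is of the moment at which its call begins: read the wrist's pose just before it. calibration takes no time and is no camera call.
- ticket.close_job(): hands the job in; it is judged then, once.
Trained networks look in the newest picture that a camera, given by its name, has taken for a name from the list of things; names that differ only in an ending like _2 or _b are one class to them, and where a whole thing is asked for, a point or a joint stands for the part that bears it (a point fixed in the world has none). Each returns a list of dicts, best first, with "p" (0 to 1); they miss things now and then, are a little off and sometimes report something else, mostly with a low value. They report only what shows in the picture. A call takes as long as a camera call. They do not tell look-alikes from the thing itself.
- cams.spot_in(camera, query): "box" ([centre column, centre row, width, height] as shares, 0 to 1, of the picture: columns of its width, rows of its height, round what is visible of it).
- cams.outline_of(camera, query): "mask" (400x640 bool, what is visible of it) and "box" ([centre column, centre row, width, height] as shares, 0 to 1, of the picture: columns of its width, rows of its height, round what is visible of it).
- cams.mark_of(camera, query): "location" ([column, row] as shares, 0 to 1, of the picture: columns of its width, rows of its height: a listed point, or the origin of a listed thing).
The state is a dict: "time_s": time; "q": joint angles; "qvel": joint speeds; "joint_efforts": joint torques, N m; "position": TCP position; "tool_rot": TCP orientation; "ft_force": force on the tool from outside, world axes, zero at the start; "wrist_torque": the same for the moment, N m; "grip_width": finger opening in m; "gripper_force": force on a finger pad.
Only numpy, scipy, OpenCV 4.12 (cv2) and the standard library are available. Lean on these libraries where they do the work, as an engineer would, in place of code of your own. Each camera call takes 0.05 s, during which the arm holds its last target. There are 200 camera calls.

## Working session

There is one attempt and no reset: what is moved stays moved. The work goes in short steps, Python scripts to look and compute and a tool call to move; the robot and the scene stay as the last step left them, time stands still between calls to the robot, and variables do not carry over. Pictures are saved under pics/ and viewed, at most 10 in all, crops included, and the job is handed in when it is done.

Besides the shell and the picture viewer there is one more tool, called after "Request:" as name(argument=value, ...), one argument or row to a line, values as JSON. move_arm: Moves the arm, as the interface text tells. Its arguments: {"type":"object","properties":{"jaw":{"type":"array","items":{"type":"number"}},"dp":{"type":"array","items":{"type":"array","items":{"type":"number"}}},"turn":{"type":"array","items":{"type":"array","items":{"type":"number"}}},"force":{"type":"number"}},"required":["jaw","dp","turn"]}

```bash
ls; mkdir -p pics; cat > h.py <<'E'
import numpy as np, cv2
from rig import observe, cams, ticket
def K(name):
    c=cams.calibration(name); f=200/np.tan(np.radians(c["vertical_fov"])/2); return c,f
def w2c(name):
    c,f=K(name)
    if "view" in c: return np.linalg.inv(np.array(c["view"]))
    s=observe(); T=np.eye(4); T[:3,:3]=np.array(s["tool_rot"]); T[:3,3]=s["position"]
    return T@np.array(c["tool_from_camera"])
def ray(name,u,v):
    c,f=K(name); x=(np.asarray(u,float)-c["cx"])/f; y=(np.asarray(v,float)-c["cy"])/f
    a,b=x.copy(),y.copy()
    for _ in range(8):
        s=1+c["k1"]*(a*a+b*b); a,b=x/s,y/s
    return a,b
def pt(name,u,v,d,M=None):
    a,b=ray(name,u,v); M=w2c(name) if M is None else M
    P=np.stack([a*d,-b*d,-d*np.ones_like(a),np.ones_like(a)],-1); return (P@M.T)[...,:3]
def onz(name,u,v,z,M=None):
    M=w2c(name) if M is None else M
    p0=pt(name,u,v,0.,M); p1=pt(name,u,v,1.,M); t=(z-p0[...,2])/(p1[...,2]-p0[...,2]); return p0+(p1-p0)*t[...,None]
def proj(name,P,M=None):
    c,f=K(name); M=w2c(name) if M is None else M
    p=(np.c_[np.atleast_2d(P),np.ones(len(np.atleast_2d(P)))]@np.linalg.inv(M).T); a=p[:,0]/-p[:,2]; b=-p[:,1]/-p[:,2]
    s=1+c["k1"]*(a*a+b*b); return np.c_[c["cx"]+f*a*s,c["cy"]+f*b*s]
def save(img,n): cv2.imwrite("pics/"+n,img[:,:,::-1])
E
python3 - <<'E'
from h import *
for n in["scene","top","wrist"]:
    im,d=cams.get_image(n); save(im,n+"0.png"); np.save(n+"0.npy",d)
    c,f=K(n); print(n,round(f),c["k1"],w2c(n)[:3,3])
ims=[cv2.imread(f"pics/{n}0.png") for n in["scene","top"]]
cv2.imwrite("pics/st.png",cv2.resize(np.vstack(ims),(480,600)))
for n in["scene","top"]:
    for q in["scoop","scoop_lip","scoop_grip","tray","ball_1_center","dish","egg_cup","mill","tape","glass"]:
        print(n,q,[(round(r["p"],2),np.round(np.array(r["location"])*[640,400]).tolist()) for r in cams.mark_of(n,q) if r["p"]>.2][:6])
E
```

```text
pics
scene 452 0.02648582386480364 [-0.11091139  0.60246986  0.87330318]
top 464 -0.09758978771059236 [ 0.33325659 -0.07412211  1.57707146]
wrist 323 0.011822696211303736 [ 0.30892306 -0.46031298  0.37427823]
scene scoop [(0.98, [331.0, 231.0])]
scene scoop_lip [(0.59, [305.0, 245.0]), (0.57, [331.0, 230.0]), (0.49, [410.0, 207.0])]
scene scoop_grip [(0.56, [339.0, 205.0])]
scene tray [(0.72, [312.0, 183.0])]
scene ball_1_center [(0.59, [308.0, 175.0])]
scene dish [(0.57, [285.0, 341.0]), (0.55, [192.0, 289.0]), (0.39, [295.0, 181.0])]
scene egg_cup [(0.84, [295.0, 279.0])]
scene mill [(0.74, [212.0, 228.0]), (0.73, [390.0, 167.0])]
scene tape [(0.54, [311.0, 183.0]), (0.52, [391.0, 163.0])]
scene glass [(0.88, [350.0, 138.0])]
top scoop [(0.89, [358.0, 241.0]), (0.69, [307.0, 213.0])]
top scoop_lip [(0.66, [382.0, 241.0]), (0.59, [286.0, 213.0])]
top scoop_grip [(0.93, [314.0, 215.0]), (0.88, [351.0, 236.0]), (0.54, [345.0, 165.0]), (0.31, [329.0, 161.0])]
top tray [(0.84, [344.0, 167.0])]
top ball_1_center [(0.49, [342.0, 159.0]), (0.28, [315.0, 218.0])]
top dish [(0.92, [205.0, 184.0]), (0.83, [221.0, 262.0])]
top egg_cup [(0.55, [262.0, 230.0]), (0.38, [326.0, 169.0])]
top mill [(0.74, [329.0, 159.0]), (0.58, [253.0, 149.0])]
top tape [(0.57, [404.0, 200.0])]
top glass [(0.78, [420.0, 143.0]), (0.6, [260.0, 227.0])]
```

View pics/top0.png

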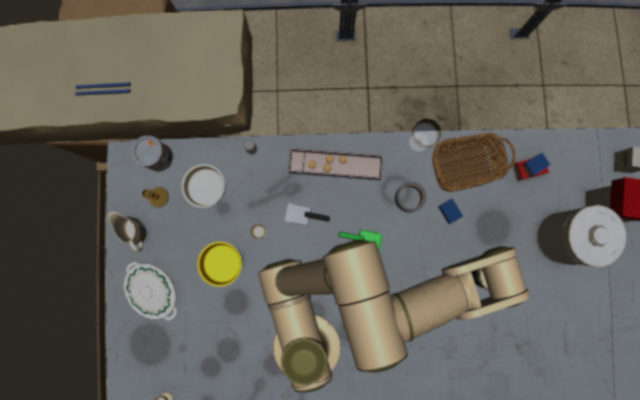

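View pics/scene0.png

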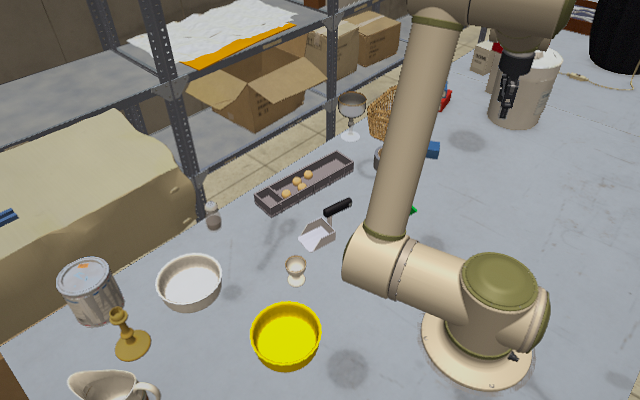

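Top view: robot base at bottom, +x up, +y left. The scoop (bowl 298,213; grip 317,216) and the tray (335,164) are both roughly along y. The balls are at about (312,164), (327,167), (329,159), (342,159), the divider at ~(303,162) and the white dish at (204,186). Green scoop and yellow dish are decoys.

```bash
python3 - <<'E'
from h import *
n="top"; d=np.load("top0.npy")
def o(l,u,v,z): print(l,np.round(onz(n,np.array([u*1.]),np.array([v*1.]),z)[0],3))
o("dish",204,186,.048);o("yellow",220,264,.048);o("bowl",298,213,.02);o("lip",286,212,0.);o("grip",317,216,.09);
o("trayL",290,162,.04);o("trayR",381,166,.04);o("div",303,162,.04)
for b in[(312,164),(327,167),(329,159),(342,159)]:o("ball",*b,.03)
for l,u,v in[("egg",259,231),("mill",251,147),("tape",410,197),("glass",425,132)]:o(l,u,v,.06)
img=cv2.imread("pics/top0.png")
cv2.imwrite("pics/crop.png",cv2.resize(img[130:260,180:400],None,fx=3.6,fy=3.6,interpolation=cv2.INTER_CUBIC))
M=np.array(cams.calibration("wrist")["tool_from_camera"]);print(np.round(M,3))
print(np.round(observe()["tool_rot"],2))
E
```

```text
dish [0.543 0.327 0.048]
yellow [0.283 0.275 0.048]
bowl [0.445 0.016 0.02 ]
lip [0.451 0.058 0.   ]
grip [ 0.429 -0.049  0.09 ]
trayL [0.616 0.037 0.04 ]
trayR [ 0.594 -0.268  0.04 ]
div [ 0.615 -0.006  0.04 ]
ball [ 0.609 -0.036  0.03 ]
ball [ 0.597 -0.087  0.03 ]
ball [ 0.625 -0.094  0.03 ]
ball [ 0.623 -0.138  0.03 ]
egg [0.387 0.142 0.06 ]
mill [0.668 0.165 0.06 ]
tape [ 0.484 -0.357  0.06 ]
glass [ 0.702 -0.418  0.06 ]
[[-0.001  0.964  0.265  0.067]
 [ 1.     0.001  0.     0.   ]
 [-0.     0.265 -0.964 -0.143]
 [ 0.     0.     0.     1.   ]]
[[ 0.89  0.45  0.  ]
 [ 0.45 -0.89 -0.  ]
 [-0.    0.   -1.  ]]
```

```bash
cat >> h.py <<'E'
from scipy.spatial.transform import Rotation as Ro
def Rt(yaw,pitch=0,roll=0):
    """tool pose: tool x along scoop x (yaw deg, world), z down; pitch deg>0 raises lip"""
    y=np.radians(yaw); x=np.array([np.cos(y),np.sin(y),0]); z=np.array([0,0,-1.]); R=np.c_[x,np.cross(z,x),z]
    return R@Ro.from_euler("y",pitch,degrees=True).as_matrix()@Ro.from_euler("x",roll,degrees=True).as_matrix()
def plan(p,R,n,p0=None,R0=None):
    """n equal rows (dp cm, turn rad) from p0,R0 (default: now) to p,R"""
    s=observe(); p0=np.array(s["position"]) if p0 is None else p0; R0=np.array(s["tool_rot"]) if R0 is None else R0
    w=Ro.from_matrix(R0.T@R).as_rotvec()/n; S=sum(Ro.from_rotvec(w*k).as_matrix() for k in range(n))
    dp=np.linalg.solve(S,R0.T@(np.array(p)-p0))*100
    print("rows",n,"dp",np.round(dp,3).tolist(),"turn",np.round(w,4).tolist(),"t",round(s["time_s"],2))
E
python3 - <<'E'
from h import *
plan([.415,-.08,.25],Rt(78),12)
E
```

```text
rows 12 dp [3.634, -1.156, -0.156] turn [0.0, 0.0, -0.0743] t 1.15
```

View pics/crop.png

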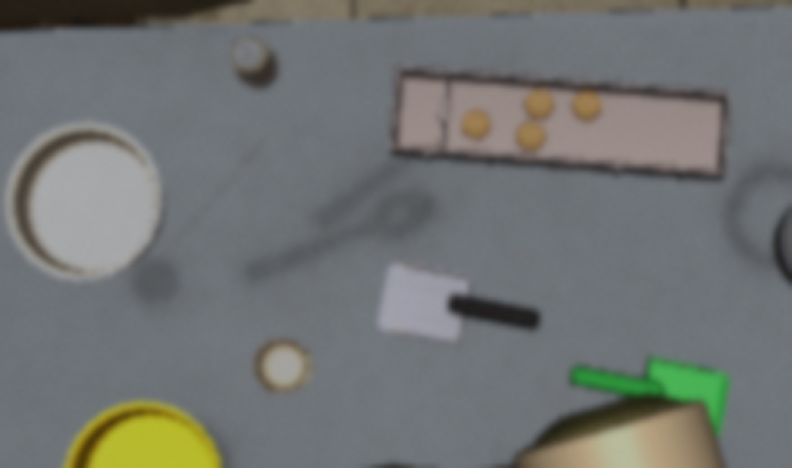

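The crop shows the scoop with its lip to the left, the divider at crop column ≈446, and balls at (475,124), (530,135), (539,103), (586,105). Moving above the scoop.

Request:
move_arm(
  jaw=[6,6,6,6,6,6,6,6,6,6,6,6],
  dp=[
    [3.63,-1.16,-0.16],
    [3.63,-1.16,-0.16],
    [3.63,-1.16,-0.16],
    [3.63,-1.16,-0.16],
    [3.63,-1.16,-0.16],
    [3.63,-1.16,-0.16],
    [3.63,-1.16,-0.16],
    [3.63,-1.16,-0.16],
    [3.63,-1.16,-0.16],
    [3.63,-1.16,-0.16],
    [3.63,-1.16,-0.16],
    [3.63,-1.16,-0.16],
  ],
  turn=[
    [0,0,-0.074],
    [0,0,-0.074],
    [0,0,-0.074],
    [0,0,-0.074],
    [0,0,-0.074],
    [0,0,-0.074],
    [0,0,-0.074],
    [0,0,-0.074],
    [0,0,-0.074],
    [0,0,-0.074],
    [0,0,-0.074],
    [0,0,-0.074],
  ],
  force=60,
)

```text
time_s: 2.15
position: [0.4151, -0.0785, 0.2507]
tool_rot: [[0.208, 0.978, 0.001], [0.978, -0.208, -0.0], [-0.0, 0.001, -1.0]]
ft_force: [0.2, -0.9, 0.3]
grip_width: 0.0599
gripper_force: 0.0
```

```bash
python3 - <<'E'
from h import *
M=w2c("wrist"); im,d=cams.get_image("wrist"); save(im,"w1.png"); np.save("w1.npy",d); np.save("w1M.npy",M)
s=observe(); print(s["position"],np.round(s["q"],1),np.degrees(np.arctan2(s["tool_rot"][1][0],s["tool_rot"][0][0])))
for q in["scoop","scoop_lip","scoop_grip"]:
    print(q,[(round(r["p"],2),np.round(np.array(r["location"])*[640,400]).tolist()) for r in cams.mark_of("wrist",q)])
v,u=np.mgrid[0:400,0:640]; P=pt("wrist",u*1.,v*1.,d,M); np.save("w1P.npy",P)
dk=(im.max(2)<60)&(P[...,2]>.08)&(P[...,2]<.1)&(abs(P[...,1]+.05)<.09)&(abs(P[...,0]-.43)<.06)
Q=P[dk][:,:2]; c=Q.mean(0); e=np.linalg.svd(Q-c,full_matrices=False)[2][0]; print(dk.sum(),c,e,np.ptp((Q-c)@e),np.ptp((Q-c)@[-e[1],e[0]]),np.median(P[dk][:,2]))
E
```

```text
[ 0.41399869 -0.07303832  0.25112605] [-26.3   7.7  90.8   0.1  81.5 -14.8] 78.4932204329164
scoop [(0.96, [299.0, 259.0]), (0.82, [333.0, 116.0]), (0.54, [337.0, 45.0])]
scoop_lip [(0.71, [302.0, 306.0]), (0.56, [334.0, 45.0]), (0.33, [508.0, 191.0]), (0.31, [488.0, 187.0])]
scoop_grip [(0.6, [295.0, 262.0]), (0.59, [333.0, 150.0])]
1190 [ 0.43128861 -0.05130175] [-0.22427427 -0.97452606] 0.11863010947682502 0.052210975838402056 0.08997007702084892
```

View pics/w1.png

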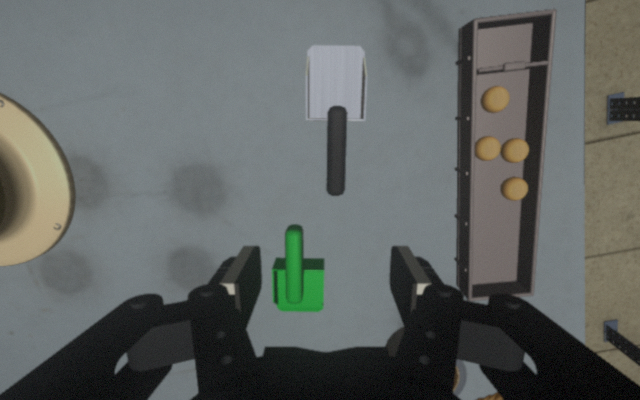

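Wrist view: the scoop bowl is at (335,80) with its bar at (337,150), the green one at (295,270) and the tray at right. The divider is at row ~68 and the balls at (495,98), (488,148), (515,150), (515,188). Measuring from a settled frame.

```bash
cat > meas.py <<'E'
from h import *
M=w2c("wrist"); im,d=cams.get_image("wrist"); v,u=np.mgrid[0:400,0:640]; P=pt("wrist",u*1.,v*1.,d,M)
np.save("w2P.npy",P); save(im,"w2.png"); Z=P[...,2]
bar=(u>300)&(u<370)&(v>20)&(v<215)&(Z>.08)&(Z<.1)
Q=P[bar]; c=Q.mean(0); e=np.linalg.svd(Q-c,full_matrices=False)[2][0]; e=e*np.sign(e[1]); t=(Q-c)@e; w=(Q-c)[:,:2]@[-e[1],e[0]]
print("bar",bar.sum(),c,"yaw",np.degrees(np.arctan2(e[1],e[0])),"len",t.min(),t.max(),"w",w.min(),w.max())
bowl=(u>290)&(u<380)&(v>20)&(v<130)&(Z<.06)&(im.min(2)>125)
Q=P[bowl]; f=e; c2=Q.mean(0); print("bowl",bowl.sum(),c2, "fwd",((Q-c)@e).min(),((Q-c)@e).max(),"lat",np.percentile((Q-c)[:,:2]@[-e[1],e[0]],[1,99]))
# tray rim
rim=(u>440)&(u<570)&(v>0)&(v<305)&(abs(Z-.04)<.004)&(P[...,0]<.68)
Q=P[rim][:,:2]; r=cv2.minAreaRect((Q*1000).astype(np.float32)); print("tray rim rect",r)
bx=im.astype(int); ball=(bx[...,0]-bx[...,2]>60)&(u>450)&(u<560)
n,l,s,ce=cv2.connectedComponentsWithStats(ball.astype(np.uint8))
for i in range(1,n):
    if s[i,4]>80: print("ball",ce[i],s[i,4],np.round(onz("wrist",ce[i][:1],ce[i][1:],.022,M)[0],4))
E
python3 meas.py
```

```text
bar 1664 [ 0.43275407 -0.04653704  0.08954645] yaw 77.2254542571767 len -0.04479741787634427 0.04020579839057233 w -0.009191060226313016 0.008862992759255985
bowl 4200 [0.44735167 0.02107544 0.00481311] fwd 0.01554223977632412 0.12704935002430146 lat [-0.03609655  0.0351442 ]
tray rim rect ((611.5016479492188, -115.41921997070312), (315.8829650878906, 81.79657745361328), 83.70013427734375)
ball [496.20091324  96.98630137] 438 [ 0.6159 -0.0359  0.022 ]
ball [488.1540404  146.63888889] 396 [ 0.6032 -0.088   0.022 ]
ball [516.0177665  148.58629442] 394 [ 0.6338 -0.0969  0.022 ]
ball [515.63013699 187.18630137] 365 [ 0.6308 -0.1422  0.022 ]
```

```bash
cat > tr.py <<'E'
from h import *
P=np.load("w2P.npy"); v,u=np.mgrid[0:400,0:640]; Z=P[...,2]
m=(u>440)&(u<575)&(v<305)&(abs(Z-.04)<.005)&(P[...,0]<.68)
Q=P[m][:,:2]; c0=np.array([.6115,-.1154]); a=np.radians(84.5); e=np.array([np.cos(a),np.sin(a)]); n=np.array([-e[1],e[0]])
t=(Q-c0)@e; w=(Q-c0)@n
L=[];
for lo in np.arange(-.15,.15,.01):
    k=(t>lo)&(t<lo+.01)
    if k.sum()>8: L.append([lo+.005,np.percentile(w[k],3),np.percentile(w[k],97), *(np.median(w[k&(w<-.025)]),np.median(w[k&(w>.025)]))])
L=np.array(L); print(np.round(L[:, :]*1000,1)[::4])
for j in range(1,5):
    f=np.polyfit(L[:,0],L[:,j],1); r=L[:,j]-np.polyval(f,L[:,0]); k=abs(r)<.003; f=np.polyfit(L[k,0],L[k,j],1); print(j,"yaw",84.5+np.degrees(f[0]),"off",f[1]*1000)
mid=abs(w)<.02; h=np.histogram(t[mid]*1000,bins=np.arange(-170,175,2.5)); print([(round(b,1),int(q)) for q,b in zip(*h) if q>3])
i=(abs(w)<.02); 
E
python3 tr.py; python3 -c "
from h import *
plan([.432,-.050,.056],Rt(77.2),9)"
```

```text
[[-145.   -37.5   41.9  -34.4   39.8]
 [-105.   -38.2   41.1  -35.2   40.5]
 [ -65.   -38.2   40.7  -35.7   39.2]
 [ -25.   -38.9   40.   -36.2   38.7]
 [  15.   -39.7   39.5  -36.7   38.4]
 [  55.   -39.9   39.1  -37.1   37.8]
 [  95.   -40.5   38.8  -37.5   37.3]
 [ 135.   -41.5   38.1  -38.4   36.2]]
1 yaw 83.75218549607192 off -39.293880834636596
2 yaw 83.75381250621518 off 39.820446222286606
3 yaw 83.76483103838308 off -36.38331109169796
4 yaw 83.66243164279541 off 38.43549630888641
[(np.float64(-157.5), 12), (np.float64(-155.0), 82), (np.float64(-152.5), 27), (np.float64(-30.0), 10), (np.float64(-27.5), 14), (np.float64(-25.0), 17), (np.float64(-22.5), 16), (np.float64(-20.0), 14), (np.float64(12.5), 4), (np.float64(15.0), 10), (np.float64(17.5), 21), (np.float64(20.0), 31), (np.float64(22.5), 39), (np.float64(25.0), 38), (np.float64(27.5), 24), (np.float64(30.0), 18), (np.float64(32.5), 8), (np.float64(70.0), 8), (np.float64(72.5), 20), (np.float64(75.0), 30), (np.float64(77.5), 34), (np.float64(80.0), 28), (np.float64(82.5), 21), (np.float64(85.0), 6), (np.float64(105.0), 27), (np.float64(107.5), 65), (np.float64(110.0), 42), (np.float64(112.5), 16), (np.float64(150.0), 38), (np.float64(152.5), 138), (np.float64(155.0), 99)]
rows 9 dp [0.372, 0.109, 2.163] turn [0.0001, 0.0, 0.0011] t 2.4
```

Request:
move_arm(
  jaw=[6,6,6,6,6,6,6,6,6,6,6],
  dp=[
    [0.4,0.1,2.2],
    [0.4,0.1,2.2],
    [0.4,0.1,2.2],
    [0.4,0.1,2.2],
    [0.4,0.1,2.2],
    [0.4,0.1,2.2],
    [0.3,0.1,2.2],
    [0.3,0.15,2.1],
    [0.3,0.15,2.0],
    [0,0,0],
    [0,0,0],
  ],
  turn=[
    [0,0,0],
    [0,0,0],
    [0,0,0.01],
    [0,0,0],
    [0,0,0],
    [0,0,0],
    [0,0,0],
    [0,0,0],
    [0,0,0],
    [0,0,0],
    [0,0,0],
  ],
)

```text
time_s: 3.32
position: [0.4319, -0.0511, 0.0552]
tool_rot: [[0.223, 0.975, -0.002], [0.975, -0.223, 0.001], [0.0, -0.002, -1.0]]
ft_force: [0.3, -0.1, 0.6]
grip_width: 0.0598
gripper_force: 0.0
```

Request:
move_arm(
  jaw=[0.5,0.5,0.5,0.5,0.5,0.5,0.5,0.5],
  dp=[
    [0,0,0],
    [0,0,0],
    [0,0,0],
    [0,0,0],
    [0,0,0],
    [0,0,0],
    [0,0,0],
    [0,0,0],
  ],
  turn=[
    [0,0,0],
    [0,0,0],
    [0,0,0],
    [0,0,0],
    [0,0,0],
    [0,0,0],
    [0,0,0],
    [0,0,0],
  ],
  force=100,
)

```text
time_s: 3.98
position: [0.4323, -0.0505, 0.0565]
tool_rot: [[0.221, 0.975, 0.002], [0.975, -0.221, -0.001], [-0.001, 0.002, -1.0]]
ft_force: [-1.4, -2.5, 6.5]
grip_width: 0.017
gripper_force: 97.3
```

```bash
python3 -c "
from h import *
p0=np.array([.4323,-.0505,.1565]);plan([.5943,-.2695,.1665],Rt(83.75),10,p0,Rt(77.2))"
```

```text
rows 10 dp [-1.882, 1.972, -0.1] turn [0.0, 0.0, -0.0114] t 3.98
```

Request:
move_arm(
  jaw=[0.5,0.5,0.5,0.5,0.5],
  dp=[
    [0,0,-1],
    [0,0,-2.5],
    [0,0,-3],
    [0,0,-2.5],
    [0,0,-1],
  ],
  turn=[
    [0,0,0],
    [0,0,0],
    [0,0,0],
    [0,0,0],
    [0,0,0],
  ],
)

```text
time_s: 4.4
position: [0.4328, -0.0505, 0.1589]
tool_rot: [[0.221, 0.975, 0.005], [0.975, -0.221, -0.002], [-0.001, 0.005, -1.0]]
ft_force: [0.6, -0.0, -2.4]
grip_width: 0.0166
gripper_force: 98.0
```

Request:
move_arm(
  jaw=[0.5,0.5,0.5,0.5,0.5,0.5,0.5,0.5,0.5,0.5,0.5,0.5],
  dp=[
    [-1.0,1.0,-0.1],
    [-1.9,2,-0.1],
    [-1.9,2,-0.1],
    [-1.9,2,-0.1],
    [-1.9,2,-0.1],
    [-1.9,2,-0.1],
    [-1.9,2,-0.1],
    [-1.9,2,-0.1],
    [-1.9,2,-0.1],
    [-1.7,1.7,0],
    [-0.9,1,0],
    [0,0,0],
  ],
  turn=[
    [0,0,-0.011],
    [0,0,-0.011],
    [0,0,-0.011],
    [0,0,-0.011],
    [0,0,-0.011],
    [0,0,-0.011],
    [0,0,-0.011],
    [0,0,-0.011],
    [0,0,-0.011],
    [0,0,-0.011],
    [0,0,0],
    [0,0,0],
  ],
)

```text
time_s: 5.4
position: [0.5953, -0.2706, 0.1639]
tool_rot: [[0.114, 0.993, 0.0], [0.993, -0.114, -0.001], [-0.001, 0.0, -1.0]]
ft_force: [-0.2, 0.0, -1.8]
grip_width: 0.0166
gripper_force: 98.0
```

```bash
cat > hold.py <<'E'
from h import *
import sys
M=w2c("wrist"); s=observe(); p=np.array(s["position"]); R=np.array(s["tool_rot"]); im,d=cams.get_image("wrist"); save(im,sys.argv[1]); v,u=np.mgrid[0:400,0:640]
P=pt("wrist",u*1.,v*1.,d,M); T=(P-p)@R  # tool coords
np.save("hT.npy",T); np.save("hP.npy",P)
print("pose",np.round(p,4),"yaw",np.degrees(np.arctan2(R[1,0],R[0,0])),np.round(R[2],4),"t",s["time_s"])
print("ft",np.round(s["ft_force"],1))
m=(abs(T[...,1])<.045)&(T[...,0]>.03)&(T[...,0]<.125)&(T[...,2]>.005)&(T[...,2]<.07)
fl=m&(abs(T[...,1])<.02)&(T[...,0]>.05)&(T[...,0]<.1)&(T[...,2]>.045)
Q=T[fl]
if len(Q)>50:
    A=np.c_[Q[:,0],Q[:,1],np.ones(len(Q))]; k=np.linalg.lstsq(A,Q[:,2],rcond=None)[0]; print("floor plane tool z = %.4f x + %.4f y + %.4f"%tuple(k),len(Q))
rim=m&(T[...,2]<.027)
for x in np.arange(.03,.08,.01):
    k=rim&(T[...,0]>x)&(T[...,0]<x+.01)
    if k.sum()>5: print("rim",round(x,3),np.round(np.percentile(T[k][:,1],[1,50,99])*1000,1),np.round(np.median(T[k][:,2])*1000,1))
mm=(abs(T[...,1])<.015)&(T[...,2]<.065)&(T[...,2]>.04)
print("lip x",np.percentile(T[mm][:,0],99.5))
E
python3 hold.py h1.png
```

```text
pose [ 0.5953 -0.2706  0.1639] yaw 83.43713174860044 [-6.e-04  2.e-04 -1.e+00] t 5.4
ft [-0.2  0.  -1.8]
floor plane tool z = 0.0010 x + 0.0032 y + 0.0533 6214
rim 0.03 [-31.6   0.3  31.9] 22.2
rim 0.04 [-31.8   0.2  32.1] 22.1
rim 0.05 [-31.8 -29.7  32.1] 22.2
rim 0.06 [-31.8 -29.6  32.1] 22.2
rim 0.07 [-31.7  29.9  32. ] 22.9
lip x 0.10974977965706069
```

View pics/h1.png

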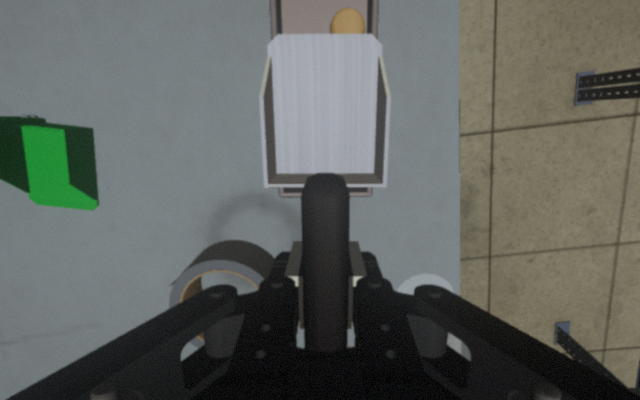

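The scoop is held as modelled: outer width ±32 mm, lip at tool x 110 mm, underside at 56 mm, and level. Lowering it into the tray behind the balls.

Request:
move_arm(
  jaw=[0.5,0.5,0.5,0.5,0.5,0.5,0.5,0.5,0.5],
  dp=[
    [-0.4,-0.06,1],
    [-0.4,-0.05,1.5],
    [0,0,1.5],
    [0,0,1.5],
    [0,0,1.5],
    [0,0,1.3],
    [0,0,1.0],
    [0,0,0.2],
    [0,0,0],
  ],
  turn=[
    [0,0,-0.005],
    [0,0,0],
    [0,0,0],
    [0,0,0],
    [0,0,0],
    [0,0,0],
    [0,0,0],
    [0,-0.026,0],
    [0,0,0],
  ],
)

```text
time_s: 6.2
position: [0.5921, -0.2753, 0.069]
tool_rot: [[0.107, 0.994, -0.004], [0.994, -0.107, -0.027], [-0.027, -0.001, -1.0]]
ft_force: [1.2, -0.4, -2.2]
grip_width: 0.0166
gripper_force: 98.1
```

```bash
python3 hold.py h2.png
```

```text
pose [ 0.5921 -0.2753  0.069 ] yaw 83.86882942065459 [-0.0272 -0.0013 -0.9996] t 6.2
ft [ 1.2 -0.4 -2.2]
floor plane tool z = 0.0007 x + 0.0023 y + 0.0534 6230
rim 0.03 [-35.1   0.3  40.9] 22.4
rim 0.04 [-36.   29.9  41.2] 22.9
rim 0.05 [-36.1  30.   41.9] 23.8
rim 0.06 [-36.1  29.9  41.9] 25.3
rim 0.07 [-36.2  30.   42. ] 25.8
lip x 0.12683482672075125
```

View pics/h2.png

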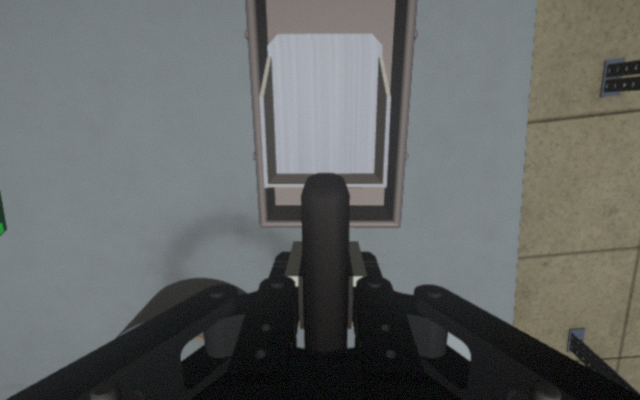

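The bowl sits inside the tray with a slightly larger gap on the right. Quantifying that gap.

```bash
cat > gap.py <<'E'
from h import *
T=np.load("hT.npy");P=np.load("hP.npy"); z=P[...,2]
for a in [.0,.03,.06,.09,.11,.13]:
    k=(abs(z-.04)<.004)&(T[...,0]>a)&(T[...,0]<a+.02)&(abs(T[...,1])<.06)&(abs(T[...,1])>.0325)
    l=T[k&(T[...,1]<0)][:,1]*1000; r=T[k&(T[...,1]>0)][:,1]*1000
    if len(l)>5 and len(r)>5: print(a,np.round(np.percentile(l,[2,50,98]),1),np.round(np.percentile(r,[2,50,98]),1))
E
python3 gap.py
```

```text
0.0 [-37.1 -34.5 -32.6] [33.  38.6 42.4]
0.03 [-37.  -34.8 -33. ] [37.7 39.6 42.5]
0.06 [-36.9 -34.5 -32.7] [37.7 39.7 42.6]
0.09 [-37.1 -34.6 -32.6] [37.7 39.6 42.6]
0.11 [-37.  -34.4 -32.5] [37.7 39.5 42.6]
```

Request:
move_arm(
  jaw=[0.5,0.5,0.5,0.5],
  dp=[
    [0,0.27,0],
    [0,0,0.1],
    [0,0,0.1],
    [0,0,0],
  ],
  turn=[
    [0,0,0],
    [0,0,0],
    [0,0,0],
    [0,0,0],
  ],
)

```text
time_s: 6.58
position: [0.5952, -0.2767, 0.0676]
tool_rot: [[0.108, 0.994, -0.003], [0.994, -0.108, -0.026], [-0.026, -0.0, -1.0]]
ft_force: [0.2, 0.8, -1.8]
grip_width: 0.0169
gripper_force: 98.2
```

Request:
move_arm(
  jaw=[0.5,0.5,0.5,0.5,0.5],
  dp=[
    [0,0,0.07],
    [0,0,0.07],
    [0,0,0],
    [0.3,0,-0.01],
    [0.3,0,-0.01],
  ],
  turn=[
    [0,0,0],
    [0,0,0],
    [0,0,0],
    [0,0,0],
    [0,0,0],
  ],
)

```text
time_s: 7.0
position: [0.5963, -0.2719, 0.0672]
tool_rot: [[0.109, 0.994, -0.001], [0.994, -0.109, -0.028], [-0.028, 0.002, -1.0]]
ft_force: [-1.0, -4.2, 4.5]
grip_width: 0.0166
gripper_force: 99.2
```

Request:
move_arm(
  jaw=[0.5,0.5,0.5,0.5,0.5,0.5,0.5,0.5,0.5,0.5,0.5,0.5],
  dp=[
    [0.4,0,-0.01],
    [0.7,0,-0.02],
    [0.8,0,-0.022],
    [0.8,0,-0.022],
    [0.8,0,-0.022],
    [0.8,0,-0.022],
    [0.8,0,-0.022],
    [0.8,0,-0.022],
    [0.8,0,-0.022],
    [0.8,0,-0.022],
    [0.6,0,-0.015],
    [0.4,0,-0.01],
  ],
  turn=[
    [0,0,0],
    [0,0,0],
    [0,0,0],
    [0,0,0],
    [0,0,0],
    [0,0,0],
    [0,0,0],
    [0,0,0],
    [0,0,0],
    [0,0,0],
    [0,0,0],
    [0,0,0],
  ],
)

```text
time_s: 8.0
position: [0.6056, -0.1861, 0.0671]
tool_rot: [[0.108, 0.994, -0.001], [0.994, -0.108, -0.027], [-0.027, 0.002, -1.0]]
ft_force: [-0.6, -5.1, 5.3]
grip_width: 0.0166
gripper_force: 99.2
```

```bash
python3 hold.py h3.png; python3 gap.py
```

```text
pose [ 0.6056 -0.1861  0.0671] yaw 83.81995902939875 [-0.0272  0.0019 -0.9996] t 8.0
ft [-0.6 -5.1  5.3]
floor plane tool z = -0.0051 x + 0.0030 y + 0.0534 6266
rim 0.03 [-40.2  11.5  38.3] 23.5
rim 0.04 [-40.4 -29.7  38.5] 24.9
rim 0.05 [-40.4 -29.7  38.6] 24.7
rim 0.06 [-40.4 -29.7  38.6] 24.5
rim 0.07 [-40.3 -29.8  38.6] 24.4
lip x 0.12552809997272737
0.0 [-40.7 -37.7 -35.8] [33.8 35.9 38.6]
0.03 [-40.7 -37.7 -35.8] [33.9 35.8 38.8]
0.06 [-40.5 -37.6 -35.7] [33.9 35.9 38.8]
0.09 [-40.8 -37.9 -35.8] [33.9 35.8 38.7]
0.11 [-40.7 -37.9 -36. ] [33.9 35.8 38.8]
```

View pics/h3.png

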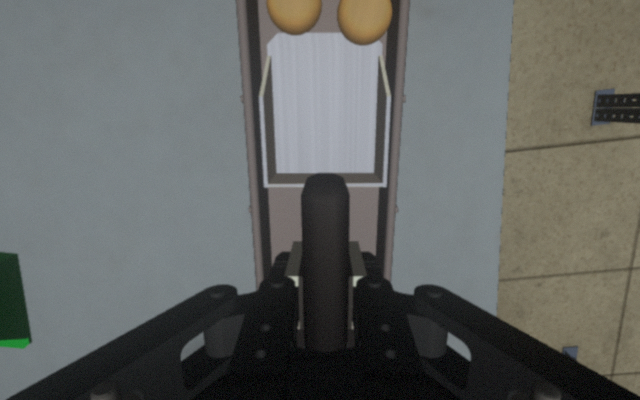

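Two balls lie just ahead of the lip, at (293,8) and (364,15). Continuing more slowly towards the divider.

Request:
move_arm(
  jaw=[0.5,0.5,0.5,0.5,0.5,0.5,0.5,0.5,0.5,0.5,0.5,0.5],
  dp=[
    [0.4,-0.05,-0.01],
    [0.4,-0.05,-0.01],
    [0.4,0,-0.01],
    [0.4,0,-0.01],
    [0.4,0,-0.01],
    [0.4,0,-0.01],
    [0.4,0,-0.01],
    [0.4,0,-0.01],
    [0.4,0,-0.01],
    [0.4,0,-0.01],
    [0.3,0,-0.008],
    [0.2,0,-0.005],
  ],
  turn=[
    [0,0,0],
    [0,0,0],
    [0,0,0],
    [0,0,0],
    [0,0,0],
    [0,0,0],
    [0,0,0],
    [0,0,0],
    [0,0,0],
    [0,0,0],
    [0,0,0],
    [0,0,0],
  ],
)

```text
time_s: 9.05
position: [0.6093, -0.142, 0.0671]
tool_rot: [[0.108, 0.994, -0.001], [0.994, -0.108, -0.028], [-0.028, 0.002, -1.0]]
ft_force: [-1.1, -7.0, 5.4]
grip_width: 0.0169
gripper_force: 99.5
```

```bash
python3 hold.py h4.png; python3 gap.py|tail -2
```

```text
pose [ 0.6093 -0.142   0.0671] yaw 83.80629325379192 [-0.0277  0.0019 -0.9996] t 9.05
ft [-1.1 -7.   5.4]
floor plane tool z = -0.0044 x + 0.0012 y + 0.0533 4506
rim 0.03 [-39.1   0.1  39.4] 23.6
rim 0.04 [-39.4 -29.7  39.6] 25.0
rim 0.05 [-39.3 -29.7  39.5] 24.7
rim 0.06 [-39.5  29.7  39.6] 24.4
rim 0.07 [-39.3 -29.7  39.6] 24.4
lip x 0.11881776033073266
0.09 [-39.8 -36.9 -34.8] [34.9 36.9 39.8]
0.11 [-39.8 -36.9 -34.9] [34.9 36.7 39.8]
```

View pics/h4.png

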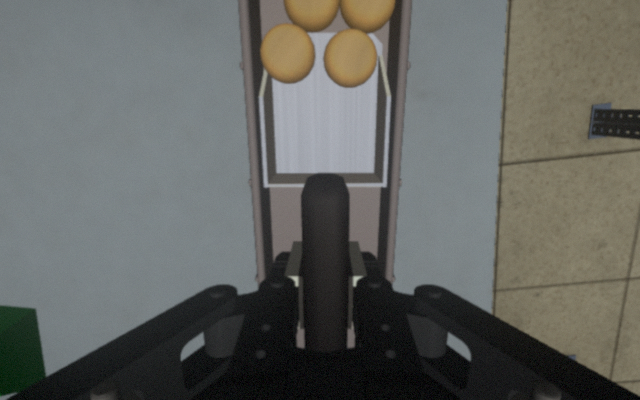

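Two balls are on the lip at (288,53) and (350,58), and two are behind them at the divider. The left one overlaps the sloping side wall. I'll shift the scoop left a little so it seats, then advance.

```bash
cat > balls.py <<'E'
from h import *
import sys
def run(name,capture=True):
    M=w2c("wrist"); s=observe(); p=np.array(s["position"]); R=np.array(s["tool_rot"])
    im,d=cams.get_image("wrist"); save(im,name); v,u=np.mgrid[0:400,0:640]; T=(pt("wrist",u*1.,v*1.,d,M)-p)@R
    b=im.astype(int); m=((b[...,0]-b[...,2]>55)&(d>0)).astype(np.uint8)
    D=cv2.distanceTransform(m,cv2.DIST_L2,5); mx=(D>=cv2.dilate(D,np.ones((25,25))))&(D>8)
    print("ft",np.round(s["ft_force"],1),"p",np.round(p,4),"t",s["time_s"])
    for r,c in np.argwhere(mx):
        k=(m>0)&((u-c)**2+(v-r)**2<(.85*D[r,c])**2); Q=T[k]
        A=np.c_[2*Q,np.ones(len(Q))]; x=np.linalg.lstsq(A,(Q**2).sum(1),rcond=None)[0]
        print("px",c,r,"rad",round(float(D[r,c]),1),"scoop xyz mm",np.round([x[0]*1e3-30,-x[1]*1e3,56-x[2]*1e3],1),"R",round(1e3*np.sqrt(x[3]+x[:3]@x[:3]),1))
run(sys.argv[1])
E
python3 balls.py b1.png
```

```text
ft [-1.4 -4.6  5.4] p [ 0.6094 -0.1416  0.0671] t 9.1
px 303 0 rad 18.4 scoop xyz mm [88.7  8.7 24.1] R 7.4
px 369 0 rad 24.4 scoop xyz mm [ 89.7 -21.1  18.9] R 10.2
px 293 41 rad 11.2 scoop xyz mm [69.7 15.3 30. ] R 3.9
px 345 46 rad 14.8 scoop xyz mm [ 67.3 -10.7  24.8] R 6.5
px 359 60 rad 15.4 scoop xyz mm [ 63.  -15.3  24.4] R 6.9
px 291 66 rad 13.6 scoop xyz mm [60.7 16.7 28.4] R 4.9
```

Request:
move_arm(
  jaw=[0.5,0.5,0.5,0.5,0.5],
  dp=[
    [0,-0.12,0],
    [0,-0.1,0],
    [0.3,0,-0.008],
    [0.3,0,-0.008],
    [0,0,0],
  ],
  turn=[
    [0,0,0],
    [0,0,0],
    [0,0,0],
    [0,0,0],
    [0,0,0],
  ],
)

```text
time_s: 9.57
position: [0.6077, -0.1355, 0.067]
tool_rot: [[0.108, 0.994, -0.001], [0.994, -0.108, -0.027], [-0.027, 0.001, -1.0]]
ft_force: [0.2, -4.6, 6.4]
grip_width: 0.0171
gripper_force: 99.5
```

```bash
python3 balls.py b2.png
```

```text
ft [ 0.2 -4.6  6.4] p [ 0.6077 -0.1355  0.067 ] t 9.5667
px 365 0 rad 9.2 scoop xyz mm [ 87.3 -19.   27.5] R 2.3
px 367 0 rad 9.2 scoop xyz mm [ 87.2 -19.8  28.2] R 2.2
px 368 0 rad 9.2 scoop xyz mm [ 87.2 -20.4  27.7] R 2.3
px 384 0 rad 12.2 scoop xyz mm [ 87.3 -26.8  24.1] R 4.9
px 323 8 rad 17.2 scoop xyz mm [85.   2.3 22.4] R 7.0
px 362 23 rad 14.0 scoop xyz mm [ 80.4 -19.2  23. ] R 5.1
px 309 31 rad 9.6 scoop xyz mm [76.7  7.4 23.9] R 3.3
px 290 54 rad 11.6 scoop xyz mm [63.9 16.6 26.4] R 4.7
px 358 68 rad 16.6 scoop xyz mm [ 58.9 -14.9  24.1] R 7.5
px 304 72 rad 15.6 scoop xyz mm [57.8 12.  24.4] R 6.9
```

```bash
cat > balls.py <<'E'
from h import *
import sys
from scipy.optimize import least_squares
def run(name):
    M=w2c("wrist"); s=observe(); p=np.array(s["position"]); R=np.array(s["tool_rot"])
    im,d=cams.get_image("wrist"); save(im,name); v,u=np.mgrid[0:400,0:640]; T=(pt("wrist",u*1.,v*1.,d,M)-p)@R
    S=np.stack([T[...,0]*1e3-30,-T[...,1]*1e3,56-T[...,2]*1e3],-1)
    hsv=cv2.cvtColor(im,cv2.COLOR_RGB2HSV); m=(hsv[...,0]<28)&(hsv[...,0]>8)&(hsv[...,1]>85)&(d>0)&(abs(S[...,1])<45)&(S[...,2]<60)&(S[...,2]>-5)&(S[...,0]>-5)&(S[...,0]<170)
    Q=S[m]; print("ft",np.round(s["ft_force"],1),"p",np.round(p,4),"t",s["time_s"],"n",len(Q))
    rng=np.random.default_rng(0); left=Q; 
    for i in range(4):
        if len(left)<60: break
        best=None
        for _ in range(400):
            c=left[rng.integers(len(left))]+[rng.uniform(-10,10),rng.uniform(-10,10),rng.uniform(-14,-3)]
            for _ in range(2):
                r=np.linalg.norm(left-c,axis=1); k=abs(r-14)<4
                if k.sum()<30: break
                c=least_squares(lambda x:np.linalg.norm(left[k]-x,axis=1)-14,c,max_nfev=4).x
            r=np.linalg.norm(left-c,axis=1); n=(abs(r-14)<1.5).sum()-2*(r<11).sum()
            if best is None or n>best[0]: best=(n,c)
        n,c=best; print(" ball scoop xyz",np.round(c,1),"inl",n); left=left[np.linalg.norm(left-c,axis=1)>16.5]
run(sys.argv[1])
E
python3 balls.py b3.png
```

```text
ft [ 0.3 -4.9  6.7] p [ 0.6077 -0.1355  0.0669] t 9.6167 n 8721
 ball scoop xyz [59.8 15.  17.2] inl 2330
 ball scoop xyz [ 60.1 -13.2  17.2] inl 2303
 ball scoop xyz [84.8  4.5 15. ] inl 1940
 ball scoop xyz [ 85.1 -23.4  14.9] inl 1863
```

Request:
move_arm(
  jaw=[0.5,0.5,0.5,0.5,0.5,0.5,0.5,0.5],
  dp=[
    [0,0.15,0],
    [0,0.15,0],
    [0,0.15,0],
    [0.2,0,-0.005],
    [0.2,0,-0.005],
    [0.2,0,-0.005],
    [0.2,0,-0.005],
    [0,0,0],
  ],
  turn=[
    [0,0,0],
    [0,0,0],
    [0,0,0],
    [0,0,0],
    [0,0,0],
    [0,0,0],
    [0,0,0],
    [0,0,0],
  ],
)

```text
time_s: 10.33
position: [0.6126, -0.128, 0.0669]
tool_rot: [[0.108, 0.994, -0.003], [0.994, -0.108, -0.027], [-0.027, 0.0, -1.0]]
ft_force: [-1.3, -6.4, 6.9]
grip_width: 0.0169
gripper_force: 99.5
```

```bash
python3 balls.py b4.png
```

```text
ft [-1.3 -6.4  6.9] p [ 0.6126 -0.128   0.0669] t 10.3333 n 9633
 ball scoop xyz [ 77.2 -19.5  16.6] inl 2646
 ball scoop xyz [77.3  8.4 16.7] inl 2547
 ball scoop xyz [50.2 15.4 17.1] inl 2166
 ball scoop xyz [ 50.1 -11.9  17. ] inl 2088
```

Request:
move_arm(
  jaw=[0.5,0.5,0.5,0.5,0.5],
  dp=[
    [0.2,0,-0.005],
    [0.2,0,-0.005],
    [0.2,0,-0.005],
    [0.15,0,-0.005],
    [0,0,0],
  ],
  turn=[
    [0,0,0],
    [0,0,0],
    [0,0,0],
    [0,0,0],
    [0,0,0],
  ],
)

```text
time_s: 10.8
position: [0.6136, -0.1207, 0.0669]
tool_rot: [[0.108, 0.994, -0.002], [0.994, -0.108, -0.027], [-0.027, 0.001, -1.0]]
ft_force: [-0.3, -6.5, 7.8]
grip_width: 0.0173
gripper_force: 99.5
```

```bash
python3 balls.py b5.png
```

```text
ft [-0.3 -6.5  7.8] p [ 0.6136 -0.1207  0.0669] t 10.8 n 9218
 ball scoop xyz [ 69.7 -19.2  17.1] inl 2532
 ball scoop xyz [69.5  8.9 17.2] inl 2433
 ball scoop xyz [42.7 15.6 17. ] inl 2080
 ball scoop xyz [ 42.8 -11.8  17.1] inl 2008
```

Request:
move_arm(
  jaw=[0.5,0.5,0.5,0.5,0.5,0.5,0.5,0.5,0.5,0.5,0.5],
  dp=[
    [0.12,0.04,-0.003],
    [0.1,0.04,-0.003],
    [0,0,0],
    [-0.28,0,0.12],
    [-0.28,0,0.12],
    [-0.28,0,0.12],
    [-0.28,0,0.12],
    [-0.28,0,0.12],
    [-0.28,0,0.12],
    [0,0,0],
    [0,0,0],
  ],
  turn=[
    [0,0,0],
    [0,0,0],
    [0,0,0],
    [0,0.05,0],
    [0,0.05,0],
    [0,0.05,0],
    [0,0.05,0],
    [0,0.05,0],
    [0,0.05,0],
    [0,0,0],
    [0,0,0],
  ],
)

```text
time_s: 11.77
position: [0.612, -0.1338, 0.0563]
tool_rot: [[0.105, 0.994, 0.027], [0.957, -0.108, 0.269], [0.27, -0.003, -0.963]]
ft_force: [-0.2, 0.2, -2.2]
grip_width: 0.0168
gripper_force: 98.1
```

```bash
python3 balls.py b6.png
```

```text
ft [-0.2  0.2 -2.2] p [ 0.612  -0.1338  0.0563] t 11.7667 n 7848
 ball scoop xyz [ 43.8 -15.8  16.4] inl 2097
 ball scoop xyz [43.4 11.9 16.5] inl 2033
 ball scoop xyz [16.4 15.8 16.5] inl 1823
 ball scoop xyz [ 16.3 -12.7  16.4] inl 1782
```

All four balls are seated in the bowl. Lifting, with slightly more tilt.

Request:
move_arm(
  jaw=[0.5,0.5,0.5,0.5,0.5,0.5,0.5,0.5],
  dp=[
    [0.25,0,-0.8],
    [0.5,0,-1.8],
    [0.6,0,-2],
    [0.6,0,-2],
    [0.6,0,-2],
    [0.6,0,-1.8],
    [0.4,0,-1],
    [0,0,0],
  ],
  turn=[
    [0,0,0],
    [0,0.03,0],
    [0,0.03,0],
    [0,0.03,0],
    [0,0,0],
    [0,0,0],
    [0,0,0],
    [0,0,0],
  ],
)

```text
time_s: 12.48
position: [0.6132, -0.1366, 0.1797]
tool_rot: [[0.098, 0.994, 0.042], [0.93, -0.107, 0.351], [0.354, 0.004, -0.935]]
ft_force: [0.2, 0.8, -2.3]
grip_width: 0.0168
gripper_force: 98.3
```

```bash
python3 balls.py b7.png; python3 - <<'E'
from h import *
s=observe();R=np.array(s["tool_rot"]); yaw=np.degrees(np.arctan2(R[1,0],R[0,0])); pit=np.degrees(np.arcsin(R[2,0])); print(yaw,pit,np.round(s["q"],1))
im,d=cams.get_image("top"); v,u=np.mgrid[0:400,0:640]; P=pt("top",u*1.,v*1.,d)
m=(u>170)&(u<240)&(v>150)&(v<222)&(P[...,2]>.035)&(P[...,2]<.07); Q=P[m][:,:2]*1000
print("dish",cv2.minEnclosingCircle(Q.astype(np.float32)),np.median(P[m][:,2]),m.sum())
# aim: TCP so that lip is ~100mm before dish centre, raised; pitch kept
y=np.radians(84); D=np.array([.543,.327]); R1=Rt(84,pit)
plan([*(D-.19*np.array([np.cos(y),np.sin(y)])),.19],R1,14)
E
```

```text
ft [ 0.2  0.8 -2.3] p [ 0.6132 -0.1366  0.1797] t 12.4833 n 7806
 ball scoop xyz [ 43.9 -16.3  16.4] inl 2082
 ball scoop xyz [43.5 12.  16.5] inl 2041
 ball scoop xyz [16.6 15.6 16.4] inl 1810
 ball scoop xyz [ 16.4 -12.7  16.4] inl 1763
83.90476637490748 20.774670761339586 [-31.2  34.2  64.6  18.8  90.2 -26.5]
dish ((547.06787109375, 331.2831115722656), 74.55807495117188) 0.04475152107478131 292
rows 14 dp [1.794, -0.841, 0.578] turn [0.0, -0.0001, -0.0002] t 12.58
```

Request:
move_arm(
  jaw=[0.5,0.5,0.5,0.5,0.5,0.5,0.5,0.5,0.5,0.5,0.5,0.5],
  dp=[
    [0.5,-0.25,0.15],
    [1.0,-0.5,0.3],
    [1.6,-0.75,0.5],
    [2.1,-1.0,0.7],
    [2.6,-1.2,0.85],
    [3,-1.4,1],
    [3.2,-1.5,1.05],
    [3.2,-1.5,1.05],
    [2.9,-1.4,0.9],
    [2.4,-1.1,0.8],
    [1.7,-0.8,0.5],
    [0.9,-0.4,0.3],
  ],
  turn=[
    [0,0,0],
    [0,0,0],
    [0,0,0],
    [0,0,0],
    [0,0,0],
    [0,0,0],
    [0,0,0],
    [0,0,0],
    [0,0,0],
    [0,0,0],
    [0,0,0],
    [0,0,0],
  ],
)

```text
time_s: 13.58
position: [0.5214, 0.1405, 0.1902]
tool_rot: [[0.099, 0.994, 0.036], [0.929, -0.105, 0.355], [0.356, -0.002, -0.934]]
ft_force: [0.7, -0.1, -2.9]
grip_width: 0.0165
gripper_force: 98.1
```

```bash
python3 balls.py b8.png; python3 - <<'E'
from h import *
s=observe();R=np.array(s["tool_rot"]); print(np.degrees(np.arctan2(R[1,0],R[0,0])),np.degrees(np.arcsin(R[2,0])))
M=w2c("wrist"); im,d=cams.get_image("wrist"); v,u=np.mgrid[0:400,0:640]; P=pt("wrist",u*1.,v*1.,d,M)
m=(abs(P[...,2]-.046)<.004)&(P[...,1]>.22)&(P[...,1]<.45)&(P[...,0]>.44)&(P[...,0]<.65); Q=P[m]
if m.sum()>20:
    c,r,h=*cv2.minEnclosingCircle((Q[:,:2]*1000).astype(np.float32)),np.percentile(Q,[1,99],axis=0); print("dish",m.sum(),c,r,h)
    a=np.c_[2*Q[:,:2],np.ones(len(Q))]; x=np.linalg.lstsq(a,(Q[:,:2]**2).sum(1),rcond=None)[0]; print("fit",x[:2],np.sqrt(x[2]+x[:2]@x[:2]))
E
```

```text
ft [ 0.7 -0.1 -2.9] p [0.5214 0.1405 0.1902] t 13.5833 n 7828
 ball scoop xyz [43.8 14.4 16.5] inl 2091
 ball scoop xyz [ 43.7 -13.   16.4] inl 2020
 ball scoop xyz [16.4 15.4 16.6] inl 1829
 ball scoop xyz [ 16.5 -12.2  16.4] inl 1746
83.95719733901977 20.899902844241623
dish 1590 (549.158203125, 331.80474853515625) 74.2004623413086 [[0.47733808 0.28230514 0.04220333]
 [0.62163699 0.38793966 0.04945152]]
fit [0.54914098 0.32999413] 0.06979770928847646
```

View pics/b8.png

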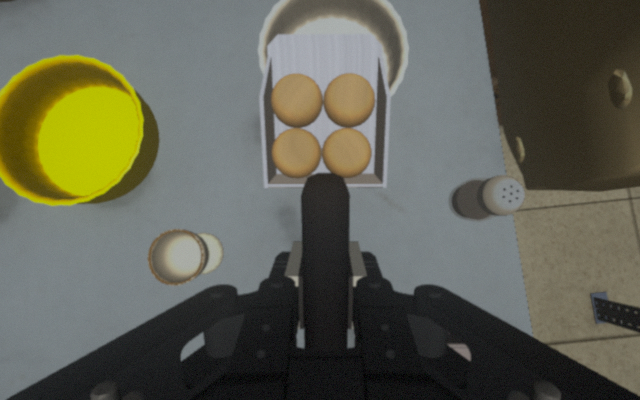

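The four balls sit 2x2 in the bowl, and the dish is just ahead of the lip, at image (335,40). Planning the pour.

```bash
python3 - <<'E'
from h import *
D=np.array([.549,.331,0]); e=np.array([np.cos(np.radians(84)),np.sin(np.radians(84)),0])
def pose(pit,s,z):
    R=Rt(84,pit); return D+e*s+[0,0,z]-R@[.11,0,.056],R
A=pose(5,-.012,.078);B=pose(-12,-.012,.050);C=pose(-38,-.012,.036)
plan(*A,9);plan(*B,10,*A);plan(*C,12,*B); print(A[0],B[0],C[0])
E
```

```text
rows 9 dp [0.551, 0.071, 0.893] turn [-0.0001, -0.0308, -0.0001] t 13.68
rows 10 dp [0.184, -0.0, -0.043] turn [-0.0, -0.0297, -0.0] t 13.68
rows 12 dp [0.267, 0.0, -0.304] turn [0.0, -0.0378, -0.0] t 13.68
[0.53578111 0.20523063 0.12419977] [0.53771582 0.2236382  0.12764655] [0.54228884 0.26714758 0.14785136]
```

Request:
move_arm(
  jaw=[0.5,0.5,0.5,0.5,0.5,0.5,0.5,0.5,0.5,0.5],
  dp=[
    [0.3,0.04,0.45],
    [0.5,0.07,0.9],
    [0.55,0.07,0.9],
    [0.55,0.07,0.9],
    [0.55,0.07,0.9],
    [0.55,0.07,0.9],
    [0.55,0.07,0.9],
    [0.55,0.07,0.9],
    [0.5,0.07,0.8],
    [0.3,0.04,0.45],
  ],
  turn=[
    [0,-0.015,0],
    [0,-0.031,0],
    [0,-0.031,0],
    [0,-0.031,0],
    [0,-0.031,0],
    [0,-0.031,0],
    [0,-0.031,0],
    [0,-0.031,0],
    [0,-0.031,0],
    [0,-0.015,0],
  ],
)

```text
time_s: 14.52
position: [0.5374, 0.2029, 0.1232]
tool_rot: [[0.108, 0.994, 0.008], [0.991, -0.108, 0.083], [0.084, -0.001, -0.996]]
ft_force: [-0.0, -0.0, -3.0]
grip_width: 0.0167
gripper_force: 98.1
```

Request:
move_arm(
  jaw=[0.5,0.5,0.5,0.5,0.5,0.5,0.5,0.5,0.5,0.5,0.5,0.5],
  dp=[
    [0.18,0,-0.04],
    [0.18,0,-0.04],
    [0.18,0,-0.04],
    [0.18,0,-0.04],
    [0.18,0,-0.04],
    [0.18,0,-0.04],
    [0.18,0,-0.04],
    [0.18,0,-0.04],
    [0.18,0,-0.04],
    [0.18,0,-0.04],
    [0,0,0],
    [0,0,0],
  ],
  turn=[
    [0,-0.03,0],
    [0,-0.03,0],
    [0,-0.03,0],
    [0,-0.03,0],
    [0,-0.03,0],
    [0,-0.03,0],
    [0,-0.03,0],
    [0,-0.03,0],
    [0,-0.03,0],
    [0,-0.03,0],
    [0,0,0],
    [0,0,0],
  ],
)

```text
time_s: 15.52
position: [0.5394, 0.2207, 0.1273]
tool_rot: [[0.106, 0.994, -0.023], [0.972, -0.108, -0.21], [-0.212, -0.0, -0.977]]
ft_force: [0.8, -0.0, -2.3]
grip_width: 0.0169
gripper_force: 98.1
```

```bash
python3 balls.py b9.png; python3 - <<'E'
from h import *
D=np.array([.549,.331,0]); e=np.array([np.cos(np.radians(84)),np.sin(np.radians(84)),0])
s=observe();R=np.array(s["tool_rot"]); L=np.array(s["position"])+R@[.11,0,.056]; print("lip s,z",(L-D)@e,L[2],"pitch",np.degrees(np.arcsin(R[2,0])))
E
```

```text
ft [ 0.8 -0.  -2.3] p [0.5394 0.2207 0.1273] t 15.5167 n 0
lip s,z -0.015196347740726306 0.049445237416595345 pitch -12.210877714545026
```

The bowl is empty and the weight dropped by 0.5 N. Lifting away and checking the dish.

Request:
move_arm(
  jaw=[0.5,0.5,0.5,0.5,0.5,0.5,0.5,0.5,0.5,0.5,0.5,0.5],
  dp=[
    [-0.3,0,-1.2],
    [-0.5,0,-2.4],
    [-0.5,0,-2.4],
    [-0.5,0,-2],
    [-0.5,0,-2],
    [-1.5,0,-2],
    [-2.5,0,-0.5],
    [-3,0,0],
    [-3,0,0],
    [-2,0,0],
    [-1,0,0],
    [0,0,0],
  ],
  turn=[
    [0,0,0],
    [0,0,0],
    [0,0,0],
    [0,0.053,0],
    [0,0.053,0],
    [0,0.053,0],
    [0,0.053,0],
    [0,0,0],
    [0,0,0],
    [0,0,0],
    [0,0,0],
    [0,0,0],
  ],
)

```text
time_s: 16.57
position: [0.5251, 0.09, 0.2585]
tool_rot: [[0.111, 0.994, 0.0], [0.994, -0.111, -0.002], [-0.002, 0.0, -1.0]]
ft_force: [-0.3, -0.1, -2.7]
grip_width: 0.0165
gripper_force: 98.2
```

```bash
python3 - <<'E'
from h import *
s=observe(); R=np.array(s["tool_rot"]); print(np.round(s["position"],4),np.degrees(np.arctan2(R[1,0],R[0,0])),np.round(R[2],4))
im,d=cams.get_image("top"); save(im,"t2.png"); v,u=np.mgrid[0:400,0:640]
hsv=cv2.cvtColor(im,cv2.COLOR_RGB2HSV); m=((hsv[...,0]<28)&(hsv[...,0]>8)&(hsv[...,1]>70)&(hsv[...,2]>100)&(u>180)&(u<230)&(v>160)&(v<210)).astype(np.uint8)
n,l,st,ce=cv2.connectedComponentsWithStats(m); print([(ce[i].round(),st[i,4],np.round(onz("top",ce[i][:1],ce[i][1:],.02)[0],3)) for i in range(1,n) if st[i,4]>8])
m=((hsv[...,0]<28)&(hsv[...,0]>8)&(hsv[...,1]>90)&(u>285)&(u<390)&(v>145)&(v<185)); print("tray warm px",m.sum())
im,d=cams.get_image("scene"); save(im,"s2.png")
a=cv2.imread("pics/t2.png")[140:240,160:340]; b=cv2.imread("pics/s2.png")[230:330,130:310]
cv2.imwrite("pics/fin1.png",cv2.resize(np.vstack([a,b]),None,fx=3,fy=3,interpolation=cv2.INTER_CUBIC))
E
```

```text
[0.5251 0.09   0.2585] 83.63524810555188 [-1.9e-03  4.0e-04 -1.0e+00]
[(array([191., 185.]), np.int32(105), array([0.553, 0.378, 0.02 ])), (array([202., 185.]), np.int32(86), array([0.549, 0.341, 0.02 ]))]
tray warm px 0
```

View pics/fin1.png

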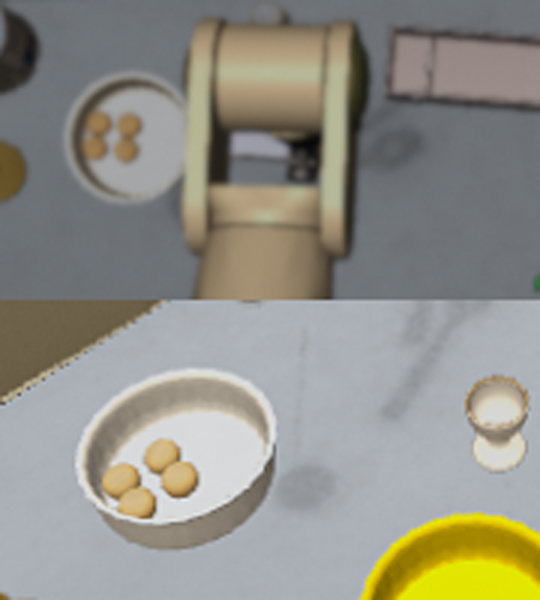

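All four balls lie in the dish, which has not moved, and the tray is empty. Laying the scoop down near its original place.

```bash
python3 -c "
from h import *
R=np.array(observe()['tool_rot']);plan([.44,-.045,.085],R,9)"
```

```text
rows 9 dp [-1.616, -0.776, 1.928] turn [0.0, 0.0, 0.0] t 16.67
```

Request:
move_arm(
  jaw=[0.5,0.5,0.5,0.5,0.5,0.5,0.5,0.5,0.5,0.5,0.5],
  dp=[
    [-0.8,-0.4,0.9],
    [-1.6,-0.8,1.9],
    [-1.6,-0.8,1.9],
    [-1.6,-0.8,1.9],
    [-1.6,-0.8,1.9],
    [-1.6,-0.8,1.9],
    [-1.6,-0.8,1.9],
    [-1.6,-0.8,1.9],
    [-1.6,-0.8,1.9],
    [-0.8,-0.4,1],
    [0,0,0],
  ],
  turn=[
    [0,0,0],
    [0,0,0],
    [0,0,0],
    [0,0,0],
    [0,0,0],
    [0,0,0],
    [0,0,0],
    [0,0,0],
    [0,0,0],
    [0,0,0],
    [0,-0.002,0],
  ],
)

```text
time_s: 17.58
position: [0.4369, -0.0436, 0.0859]
tool_rot: [[0.108, 0.994, -0.004], [0.994, -0.108, -0.003], [-0.003, -0.004, -1.0]]
ft_force: [0.2, -0.2, -1.4]
grip_width: 0.0165
gripper_force: 98.3
```

Request:
move_arm(
  jaw=[0.5,0.5,0.5,0.5,0.5,0.5],
  dp=[
    [0,0,0.8],
    [0,0,0.8],
    [0,0,0.6],
    [0,0,0.3],
    [0,0,0.1],
    [0,0,0],
  ],
  turn=[
    [0,0,0],
    [0,0,0],
    [0,0,0],
    [0,0,0],
    [0,0,0],
    [0,0,0],
  ],
)

```text
time_s: 18.08
position: [0.438, -0.0436, 0.0615]
tool_rot: [[0.107, 0.994, -0.001], [0.994, -0.107, -0.004], [-0.004, -0.0, -1.0]]
ft_force: [0.4, 1.2, -2.4]
grip_width: 0.0169
gripper_force: 98.2
```

Request:
move_arm(
  jaw=[0.5,0.5,0.5,0.5,0.5],
  dp=[
    [0,0,0.2],
    [0,0,0.15],
    [0,0,0.1],
    [0,0,0.05],
    [0,0,0],
  ],
  turn=[
    [0,0.003,0],
    [0,0,0],
    [0,0,0],
    [0,0,0],
    [0,0,0],
  ],
)

```text
time_s: 18.5
position: [0.438, -0.044, 0.0567]
tool_rot: [[0.108, 0.994, 0.0], [0.994, -0.108, -0.001], [-0.001, 0.0, -1.0]]
ft_force: [0.2, -0.5, -0.3]
grip_width: 0.0167
gripper_force: 98.7
```

Contact is just made; releasing and retreating.

Request:
move_arm(
  jaw=[2.5,4,5,6,6,6,6,6,6,6,6,6],
  dp=[
    [0,0,0],
    [0,0,0],
    [0,0,0],
    [0,0,0],
    [0,0,0],
    [0,0,0],
    [0,0,-1],
    [0,0,-2],
    [0,0,-3],
    [0,0,-3],
    [0,0,-3],
    [0,0,-2],
  ],
  turn=[
    [0,0,0],
    [0,0,0],
    [0,0,0],
    [0,0,0],
    [0,0,0],
    [0,0,0],
    [0,0,0],
    [0,0,0],
    [0,0,0],
    [0,0,0],
    [0,0,0],
    [0,0,0],
  ],
)

```text
time_s: 19.5
position: [0.4383, -0.0439, 0.1993]
tool_rot: [[0.108, 0.994, 0.003], [0.994, -0.108, -0.002], [-0.002, 0.003, -1.0]]
ft_force: [0.6, -0.9, -0.2]
grip_width: 0.0602
gripper_force: 0.0
```

Request:
move_arm(
  jaw=[6,6,6,6,6,6],
  dp=[
    [0,0,0],
    [0,0,0],
    [0,0,0],
    [0,0,0],
    [0,0,0],
    [0,0,0],
  ],
  turn=[
    [0,0,0],
    [0,0,0],
    [0,0,0],
    [0,0,0],
    [0,0,0],
    [0,0,0],
  ],
)

```text
time_s: 20.0
position: [0.4377, -0.0437, 0.1958]
tool_rot: [[0.108, 0.994, -0.002], [0.994, -0.108, -0.0], [-0.001, -0.002, -1.0]]
ft_force: [-0.0, 0.2, 0.9]
grip_width: 0.0599
gripper_force: 0.0
```

```bash
python3 - <<'E'
from h import *
s=observe();print(s["position"],s["grip_width"],np.round(s["ft_force"],1))
M=w2c("wrist"); im,d=cams.get_image("wrist"); v,u=np.mgrid[0:400,0:640]; P=pt("wrist",u*1.,v*1.,d,M); T=(P-np.array(s["position"]))@np.array(s["tool_rot"])
m=(abs(T[...,1])<.02)&(T[...,0]>.05)&(T[...,0]<.1)&(P[...,2]<.02); Q=P[m]; print("scoop floor plane",np.linalg.lstsq(np.c_[Q[:,:2],np.ones(len(Q))],Q[:,2],rcond=None)[0],np.median(Q[:,2]))
m=(abs(T[...,1])<.008)&(T[...,0]>-.04)&(T[...,0]<.04)&(P[...,2]>.07)&(P[...,2]<.11); print("bar top z",np.median(P[m][:,2]),m.sum())
im,d=cams.get_image("top"); hsv=cv2.cvtColor(im,cv2.COLOR_RGB2HSV); m=((hsv[...,0]<28)&(hsv[...,0]>8)&(hsv[...,1]>70)&(hsv[...,2]>100)&(u>180)&(u<230)&(v>160)&(v<210)); print("ball px",m.sum(),np.c_[u[m],v[m]].min(0),np.c_[u[m],v[m]].max(0))
E
```

```text
[ 0.43770445 -0.04371872  0.19584369] 0.059949643477639536 [-0.   0.2  0.9]
scoop floor plane [0.00015954 0.00118062 0.00315603] 0.0032698185288036474
bar top z 0.09017618481153328 1877
ball px 192 [187 177] [206 193]
```

The scoop is flat on the bench and released, the balls are resting in the dish, and the gripper is clear.

```bash
python3 -c "
from rig import ticket
print(ticket.close_job())"
```

```text
the job is handed in; nothing more can be done
None
```

The job is handed in: all four balls are in the white dish, the empty scoop lies flat and released on the bench, the dish is where it was and the bystanders should be too (not re-measured at the end); it took about 20 s of the 72 s, and no verdict came back.

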